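# Take down the plinth pile and set out the display

### The arm

A 7-joint arm with a two-finger parallel gripper is mounted at the origin on the work surface. World frame = base frame: x ahead of the robot, y to its left, z up, the work surface at z = 0. Lengths are in m, angles in rad, forces in N, time in s.
With the tool pointing down it reaches from about 0.35 to 0.9 m from the base axis. Payload 8.1 kg.
Tool frame: the origin (TCP) lies midway between the tips of the shut fingers; the grasp point (between the pads) lies arm.grasp_offset behind it (arm.grasp_offset is the distance from the TCP to the grasp point, in m); z points along the fingers, y is the line along which they close (so a half turn about z gives the same grasp; the last joint's range is limited). The gripper opens to 92 mm and grips with 3 to 60 N. Pads are 19 mm wide; open, the fingers measure 130 mm over their backs; the gripper's body (75 mm by 190 mm) begins 47 mm behind the grasp point.
Start: joints at [1.031, 0.434, 0.025, 1.573, -0.012, 1.134, -0.075], TCP at [0.264, -0.566, 0.227] pointing down, gripper open.
Joint ranges: [-2.62, 2.62], [-0.44, 2.09], [-1.27, 1.32], [0.08, 2.57], [-1.32, 4.46], [0.12, 2], [-2.74, 2.74]. Speed limits (rad/s): [2.22, 2.22, 3.01, 3.01, 3.14, 3.14, 3.14].

### API

Orientations are given as a rotation vector (axis times angle).
In Python, from cell import observe, imaging, arm gives the robot as it stands.
- The arm moves only by the tool apply_moves, never from a script. Its argument "commands" is a list of rows, each a list of 5 numbers: the opening in per cent of the stroke, from 0 (shut) to 100 (fully open), then the shift along the world's x, y, z in units of 0.06 m (1.0 is 0.06 m), then the turn about the world's z in units of 0.5 rad (1.0 is 0.5 rad). A call has 1 to 12 rows; each row shifts and turns the commanded pose from where the row before left it; what a row does not reach is not made up. A row lasts 1/8 s, in which the tool goes at most 62.5 mm and 10.7 degrees, less where a joint would pass 70% of its speed; a pose out of reach is approached as far as the arm can. A call with a number of a shift or a turn outside -1 to 1 is refused whole. A call with a gripper value outside its range is refused whole. The fingers move at their own pace and stop on an object; "newtons" is the grip in N (left out, the last holds). Time passes only in rows, so rows that do not move let the fingers close. It gives the time, the measured TCP pose, the force, the opening and the grip force at its end, in the units of the state.
- observe(): the state, without advancing time (a new reading comes with each control period).
- imaging.get_image(name): name is "side" or "top" or "wrist"; returns (picture, depth): 420x560x3 uint8, red, green, blue; 420x560 float32, m along the optical axis (not along the pixel's ray), 0 where there is no reading.
- imaging.camera_params(name): a dict with "camera_matrix" (3x3 intrinsics, pixels), "origin" and "rotation" of the camera in the world; the wrist camera has in their place "tool_from_camera" (4x4, takes a point from camera to tool coordinates, whose origin is the TCP and whose axes are the flange's). Camera axes: x right, y up, looking along -z (the intrinsics and any distortion apply to the point x, -y, -z); pixel columns grow to the right and rows downward; lengths in m; the calibration is good to about 2 mm. A picture is of the moment at which its call begins: read the wrist's pose just before it. camera_params takes no time and is no camera call.
- arm.sign_off(): hands the job in; it is judged then, once.
The state is a dict: "clock": time; "joints": joint angles; "dq": joint speeds; "joint_efforts": joint torques, N m; "position": TCP position; "ee_rot": TCP orientation; "force": force on the tool from outside, world axes, zero at the start; "ft_torque": the same for the moment, N m; "width": opening from 0.0 (shut) to 1.0 (fully open); "gripper_force": force on a finger pad.
Only numpy, scipy, OpenCV 4.12 (cv2) and the standard library are available. Lean on these libraries where they do the work, as an engineer would, in place of code of your own. Each camera call takes 0.05 s, during which the arm holds its last target. There are 200 camera calls.

### The job

Take the pile of wooden plinths apart and stand each one in the middle of the cork mat of its own shape, lined up with the mat's edges, then stand the owl upright on the middle of the long plinth (it can wait on any free spot of the work surface meanwhile). Let nothing topple, and leave the cup, the tub and the scissors where they are.

Things in the scene. Friction and masses are not known exactly. Their poses are not given: they have to be found in the camera images.
- owl: Pale papier-mache owl figure standing upright, 66 mm tall to the crown (two 5 mm ear tufts rise above it), flat round foot 36 mm across; its body is round, 39 mm across from 12 to 32 mm above the foot, which is where to hold it. At the start it tops the pile. Origin at the centre of the underside of its foot, z up.
- round_plinth: Round wooden plinth, a solid disc 54 mm in diameter and 40 mm high; at the start under the owl and on the square plinth. Origin at the centre of its underside, z up.
- square_plinth: Square wooden plinth, solid, 62 x 62 mm and 40 mm high; at the start under the round plinth and on the long plinth, not always at its middle. Origin at the centre of its underside, z up, x and y along its sides.
- long_plinth: Oblong wooden plinth, solid, 150 mm (its x) by 64 mm (its y), 40 mm high; at the start the bottom of the pile, standing on the work surface (height 0). Origin at the centre of its underside, z up.
- round_mat: Round cork mat, 74 mm in diameter, 4 mm thick, fixed flat on the work surface: the place of the round plinth. Origin at the centre of its underside, z up.
- square_mat: Square cork mat, 82 x 82 mm, 4 mm thick, fixed flat on the work surface: the place of the square plinth. Origin at the centre of its underside, z up, x and y along its sides.
- long_mat: Oblong cork mat, 170 mm (its x) by 84 mm (its y), 4 mm thick, fixed flat on the work surface: the place of the long plinth. Origin at the centre of its underside, z up.
- cup: White ceramic cup, 72 mm across the rim, 75 mm high; bystander, leave alone. Origin at the centre of its underside.
- tub: White plastic tub, open, 140 mm (its x) by 180 mm (its y), 55 mm high; bystander, leave alone. Origin at the centre of its underside.
- scissors: Scissors with orange handles lying flat, 170 mm (its x) by 62 mm, 8 mm high; bystander, leave alone. Origin at the centre of the underside.
Things that resemble listed ones, but are neither listed nor needed, are in the scene too. Leave any blue or pink look-alike of the round_plinth alone.

How it is judged:
At the end, for the whole second after the job is handed in: Each plinth stands flat on the mat of its shape with its centre within 12 mm of the mat's centre, the long and the square one within 0.17 rad of parallel with the mat's edges; the owl stands upright on the long plinth within 15 mm of its centre; all at rest and released (horizontal distance between long_plinth and long_mat below 0.012 m and z of long_plinth in the frame of long_mat below 0.008 m and angle between each of long_plinth, square_plinth, round_plinth, owl's own z axis and vertical below 0.08 rad and linear speed of each of long_plinth, square_plinth, round_plinth, owl below 0.02 m/s and horizontal distance between square_plinth and square_mat below 0.012 m and z of square_plinth in the frame of square_mat below 0.008 m and horizontal distance between round_plinth and round_mat below 0.012 m and z of round_plinth in the frame of round_mat below 0.008 m and angle between the x axis of long_plinth and the x axis of long_mat, either way round below 0.17 rad and (angle between the x axis of square_plinth and the x axis of square_mat, either way round below 0.17 rad or angle between the x axis of square_plinth and the y axis of square_mat, either way round below 0.17 rad) and horizontal distance between owl and long_plinth below 0.015 m and z of owl in the frame of long_plinth between 0.034 and 0.046 m); the robot touches nothing.
It fails at once if the owl or a plinth toppled (tilted more than 0.7 rad) (angle between any of owl, round_plinth, square_plinth, long_plinth's own z axis and vertical above 0.7 rad).
It fails at once if the cup, the tub or the scissors were moved more than 30 mm (distance of any of cup, tub, scissors from where it was at the start of the episode above 0.03 m).
It also fails if it takes over 131 s, if anything falls off the work surface, if the arm or the gripper's body presses on something with over 40 N, if the wrist force passes 120 N, or if a joint passes its speed limit or range.

## Working session

There is one attempt and no reset: what is moved stays moved. The work goes in short steps, Python scripts to look and compute and a tool call to move; the robot and the scene stay as the last step left them, time stands still between calls to the robot, and variables do not carry over. Pictures are saved under pics/ and viewed, at most 14 in all, crops included, and the job is handed in when it is done.

Besides the shell and the picture viewer there is one more tool, called after ">>>" as name(argument=value, ...), one argument or row to a line, values as JSON. apply_moves: Moves the arm, as the interface text tells. Its arguments: {"type":"object","properties":{"commands":{"type":"array"},"newtons":{"type":"number"}},"required":["commands"]}

```bash
mkdir -p pics; ls
cat > h.py <<'E'
import numpy as np, cv2
from cell import observe, imaging, arm
def cloud(name):
    s=observe(); im,d=imaging.get_image(name); p=imaging.camera_params(name); K=np.array(p["camera_matrix"])
    v,u=np.indices(d.shape); x=(u-K[0,2])/K[0,0]*d; y=(v-K[1,2])/K[1,1]*d
    P=np.stack([x,-y,-d],-1)
    if name=="wrist":
        T=np.array(p["tool_from_camera"]); P=P@T[:3,:3].T+T[:3,3]
        R=cv2.Rodrigues(np.array(s["ee_rot"],float))[0]; P=P@R.T+np.array(s["position"])
    else: P=P@np.array(p["rotation"]).T+np.array(p["origin"])
    P[d==0]=np.nan
    return im,P
def save(im,f): cv2.imwrite("pics/"+f,im[...,::-1])
E
python3 - <<'E'
from h import *
s=observe();print(s, arm.grasp_offset)
for n in("top","side"):
    im,P=cloud(n);save(im,n+"0.png");np.savez(n+"0.npz",im=im,P=P)
    print(imaging.camera_params(n))
E
```

```text
pics
{'clock': 0.0, 'joints': array([ 1.0313903 ,  0.4352255 ,  0.02498506,  1.57408891, -0.01159278,
        1.13403311, -0.07511329]), 'dq': array([ 4.69948962e-04,  6.87667629e-04, -7.22694378e-04, -1.14859653e-03,
       -8.15979060e-05, -8.95354322e-04, -1.08553403e-03]), 'joint_efforts': array([ 8.86431935e-04, -6.67835283e+01,  9.85169895e-01, -3.14453530e+01,
       -6.06120494e-02,  4.26631712e-02,  9.39564825e-05]), 'position': array([ 0.26412316, -0.56587383,  0.22594674]), 'ee_rot': array([-3.06550027e+00, -6.80220639e-01,  7.86022994e-04]), 'force': array([-0.30922188, -0.29502649,  0.39760236]), 'ft_torque': array([ 0.02464457,  0.0067123 , -0.00711263]), 'gripper_force': 0.0, 'width': 1.0023508002577701} 0.0188Traceback (most recent call last):
  File "<stdin>", line 4, in <module>
  File "h.py", line 10, in cloud
    else: P=P@np.array(p["rotation"]).T+np.array(p["origin"])
            ~~~~~~~~~~~~~~~~~~~~~~~~~~~^~~~~~~~~~~~~~~~~~~~~~
ValueError: operands could not be broadcast together with shapes (420,560) (3,)
```

```bash
python3 - <<'E'
s=open('h.py').read()
s=s.replace('np.array(p["rotation"]).T','cv2.Rodrigues(np.array(p["rotation"],float))[0].T')
open('h.py','w').write(s)
E
python3 - <<'E'
from h import *
for n in("top","side","wrist"):
    print(imaging.camera_params(n))
    im,P=cloud(n);save(im,n+"0.png");np.savez(n+"0.npz",im=im,P=P)
E
```

```text
{'camera_matrix': array([[539.5694867 ,   0.        , 279.39236668],
       [  0.        , 539.5694867 , 200.9481394 ],
       [  0.        ,   0.        ,   1.        ]]), 'origin': array([0.49010724, 0.0268861 , 1.39056746]), 'rotation': array([ 0.05784076, -0.05105958, -1.5483982 ])}
{'camera_matrix': array([[403.95029253,   0.        , 279.54857117],
       [  0.        , 403.95029253, 219.21401206],
       [  0.        ,   0.        ,   1.        ]]), 'origin': array([0.35252042, 0.61137565, 0.82653084]), 'rotation': array([ 0.20112486, -0.97112475, -2.63210275])}
{'camera_matrix': array([[326.05809397,   0.        , 273.30739247],
       [  0.        , 326.05809397, 208.92020991],
       [  0.        ,   0.        ,   1.        ]]), 'tool_from_camera': array([[ 2.09886666e-04,  9.68329842e-01,  2.49674333e-01,
         6.71838869e-02],
       [ 9.99999743e-01, -3.74299718e-04,  6.11031870e-04,
         2.65286052e-04],
       [ 6.85133427e-04,  2.49674141e-01, -9.68329672e-01,
        -1.59013212e-01],
       [ 0.00000000e+00,  0.00000000e+00,  0.00000000e+00,
         1.00000000e+00]])}
```

View pics/top0.png

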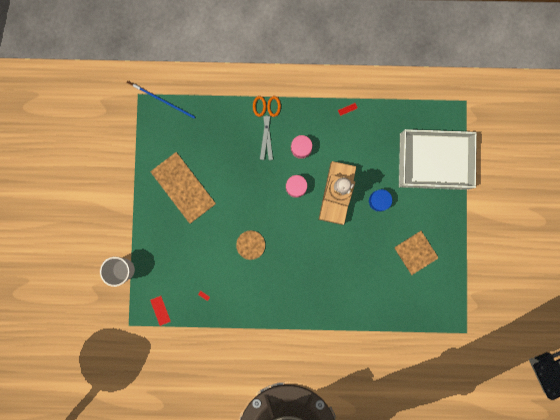

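View pics/side0.png

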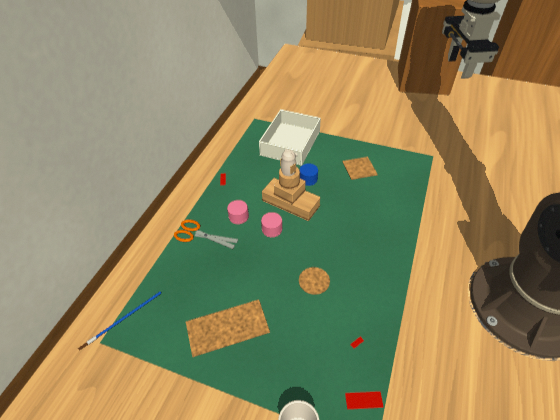

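The top view shows the pile at (338,192), with the owl at (342,186). The long mat is at (183,187), the round mat at (251,245) and the square mat at (416,252). The pink discs at (301,146) and (297,185) and the blue one at (380,200) are look-alikes. The wooden disc under the owl in the pile is the round plinth.

```bash
cat >> h.py <<'E'
def rect(pts,step=0.001):
    r=cv2.minAreaRect((pts[:,:2]*1000).astype(np.float32)); return np.round(np.array(r[0])),np.round(r[1]),round(r[2],1),len(pts)
E
python3 - <<'E'
from h import *
D=np.load("top0.npz");im,P=D["im"],D["P"]
save(cv2.resize(im[110:280,130:450],None,fx=2.5,fy=2.5,interpolation=cv2.INTER_CUBIC),"crop0.png")
def reg(u0,v0,u1,v1,f): 
    p=P[v0:v1,u0:u1].reshape(-1,3);c=im[v0:v1,u0:u1].reshape(-1,3).astype(int)
    m=f(p,c)&np.isfinite(p[:,2]);return p[m]
brown=lambda p,c:(c[:,0]>c[:,1]+10)&(p[:,2]<.03)
for n,b in dict(long=(140,140,225,235),round=(228,222,275,270),square=(385,222,450,285)).items():
    q=reg(*b,brown);print(n,rect(q),q[:,:2].mean(0).round(4),np.median(q[:,2]).round(4))
print("floor",np.nanmedian(P[280:310,250:400,2]))
for lo,hi in((.03,.05),(.07,.09),(.105,.125),(.13,.2)):
    q=reg(310,150,362,235,lambda p,c:(p[:,2]>lo)&(p[:,2]<hi));print(lo,rect(q),np.median(q[:,2]).round(4))
for n,b in dict(p1=(285,130,318,162),p2=(282,170,312,202),blue=(362,182,398,218)).items():
    q=reg(*b,lambda p,c:p[:,2]>.025);print(n,rect(q),np.median(q[:,2]).round(3))
D=np.load("side0.npz");im,P=D["im"],D["P"]
q0=P[140:225,255:330].reshape(-1,3)
for lo,hi in((.03,.048),(.07,.085),(.11,.125),(.13,.2)):
    q=q0[(q0[:,2]>lo)&(q0[:,2]<hi)];print("side",lo,rect(q),np.median(q[:,2]).round(4))
E
```

```text
long (array([617., 285.]), array([171.,  85.]), 38.8, 2135) [0.6163 0.2843] 0.0051
round (array([472., 106.]), array([72., 70.]), 1.3, 648) [0.4728 0.1057] 0.0046
square (array([ 462., -318.]), array([84., 83.]), 32.9, 1040) [ 0.4623 -0.3179] 0.0042
floor 0.001308250476607542
0.03 (array([622., -85.]), array([122., 163.]), 79.2, 867) 0.0406
0.07 (array([ 614., -113.]), array([63., 63.]), 75.0, 218) 0.0805
0.105 (array([ 614., -112.]), array([53., 51.]), 11.9, 150) 0.1202
0.13 (array([ 617., -112.]), array([40., 41.]), 88.8, 268) 0.1783
p1 (array([727., -19.]), array([52., 53.]), 19.0, 364) 0.04
p2 (array([625.,  -7.]), array([51., 51.]), 1.0, 359) 0.041
blue (array([ 594., -221.]), array([53., 52.]), 0.2, 373) 0.04
side 0.03 (array([ 635., -179.]), array([166., 355.]), 23.4, 1262) 0.0385
side 0.07 (array([ 610., -113.]), array([64., 62.]), 75.0, 205) 0.078
side 0.11 (array([ 609., -107.]), array([53., 42.]), 31.6, 161) 0.1184
side 0.13 (array([ 611., -110.]), array([41., 39.]), 40.8, 333) 0.1619
```

View pics/crop0.png

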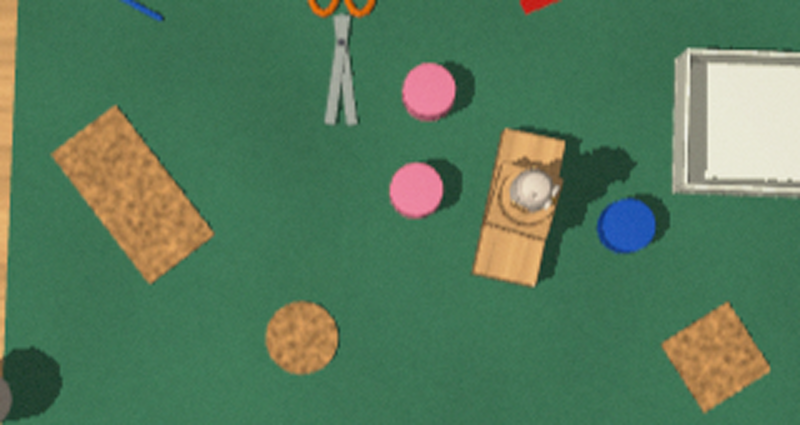

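The crop at 2.5x confirms that the only wooden disc is the one under the owl, at crop (530,195). The pink discs at (429,90) and (416,190) and the blue one at (628,224) are the look-alikes to leave alone. Next I hover over the pile.

>>> apply_moves(
  commands=[
    [100,0,0,0.54,-0.28],
    [100,0.58,0.76,0.54,-0.28],
    [100,0.58,0.76,0,-0.28],
    [100,0.58,0.76,0,-0.28],
    [100,0.58,0.76,0,-0.28],
    [100,0.58,0.76,0,0],
    [100,0.58,0.76,0,0],
    [100,0.58,0.76,0,0],
    [100,0.58,0.76,0,0],
    [100,0.58,0.75,0,0],
    [100,0.58,0.75,0,0],
    [100,0,0,0,0],
  ],
  newtons=15,
)

```text
clock: 1.7
position: [0.6126, -0.1078, 0.289]
ee_rot: [-3.113, 0.399, 0.001]
force: [-0.3, -0.1, -0.5]
width: 0.999
gripper_force: 0.0
```

```bash
cat >> h.py <<'E'
def st():
    s=observe();R=cv2.Rodrigues(np.array(s["ee_rot"],float))[0]
    print("t",round(s["clock"],2),"p",s["position"].round(4),"y-yaw",np.degrees(np.arctan2(R[1,1],R[0,1])).round(1),"F",s["force"].round(1),"w",round(s["width"],3),"q7",s["joints"][6].round(2)); return s
E
python3 - <<'E'
from h import *
st()
im,P=cloud("wrist");save(im,"w1.png")
q0=P.reshape(-1,3);q0=q0[np.isfinite(q0[:,2])&(abs(q0[:,0]-.61)<.12)&(abs(q0[:,1]+.11)<.07)]
for lo,hi in((.03,.048),(.07,.086),(.11,.125),(.135,.154),(.16,.2)):
    q=q0[(q0[:,2]>lo)&(q0[:,2]<hi)]
    if len(q)>5:print(lo,rect(q),np.median(q[:,2]).round(4))
E
```

```text
t 1.7 p [ 0.6126 -0.1078  0.289 ] y-yaw -104.6 F [-0.3 -0.1 -0.5] w 0.999 q7 -1.76
0.03 (array([630., -86.]), array([127., 181.]), 78.9, 2917) 0.0408
0.07 (array([ 612., -115.]), array([62., 61.]), 74.7, 705) 0.0805
0.11 (array([ 619., -115.]), array([53., 41.]), 85.3, 610) 0.1208
0.135 (array([ 627., -115.]), array([37., 19.]), 82.8, 118) 0.1469
0.16 (array([ 615., -116.]), array([39., 33.]), 73.1, 1429) 0.1823
```

View pics/w1.png

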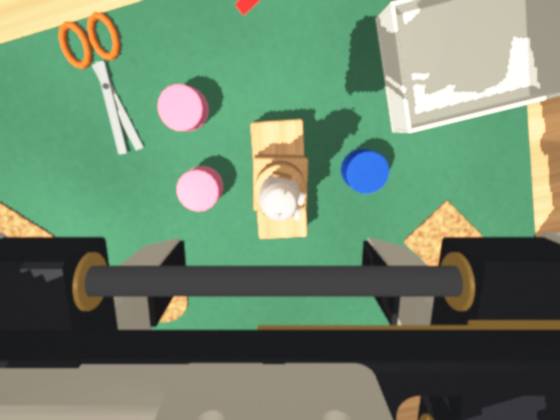

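The wrist view shows the owl at (280,195) on the pile, with the fingers well clear of the pink and blue discs. I'll go down and grip it.

>>> apply_moves(
  commands=[
    [100,0.02,-0.1,-0.5,0],
    [100,0,0,-0.5,0],
    [100,0,0,-0.5,0],
    [100,0,0,-0.5,0],
    [100,0,0,-0.4,0],
    [100,0,0,-0.25,0],
    [100,0,0,0,0],
    [0,0,0,0,0],
    [0,0,0,0,0],
    [0,0,0,0,0],
    [0,0,0,0,0],
    [0,0,0,0,0],
  ],
  newtons=12,
)

```text
clock: 3.25
position: [0.6119, -0.1197, 0.131]
ee_rot: [-3.114, 0.412, -0.0]
force: [0.1, 0.3, 0.7]
width: 0.505
gripper_force: 0.2
```

>>> apply_moves(
  commands=[
    [0,0,0,0,0],
    [0,0,0,0,0],
    [0,0,0,0,0],
    [0,0,0,0,0],
  ],
)

```text
clock: 3.75
position: [0.6118, -0.1198, 0.1309]
ee_rot: [-3.114, 0.412, -0.0]
force: [-0.1, -0.1, 0.7]
width: 0.417
gripper_force: 12.0
```

>>> apply_moves(
  commands=[
    [0,0,0,0.3,0],
    [0,0,0,0.5,0],
    [0,-0.3,0,0.2,0],
    [0,-0.6,0,0,0],
    [0,-0.6,0,-0.3,0],
    [0,-0.6,0,-0.5,0],
    [0,-0.5,0,-0.6,0],
    [0,-0.2,0,-0.6,0],
    [0,0,0,-0.5,0],
    [0,0,0,-0.3,0],
    [0,0,0,-0.1,0],
    [0,0,0,0,0],
  ],
)

```text
clock: 5.25
position: [0.4443, -0.12, 0.0174]
ee_rot: [3.114, -0.412, 0.001]
force: [-0.5, -0.5, -0.5]
width: 0.419
gripper_force: 12.0
```

>>> apply_moves(
  commands=[
    [0,0,0,-0.05,0],
    [0,0,0,-0.04,0],
    [0,0,0,0,0],
  ],
)

```text
clock: 5.62
position: [0.4438, -0.1199, 0.0116]
ee_rot: [3.114, -0.412, 0.0]
force: [0.4, -0.9, -1.3]
width: 0.422
gripper_force: 12.0
```

>>> apply_moves(
  commands=[
    [100,0,0,0,0],
    [100,0,0,0,0],
    [100,0,0,0,0],
    [100,0,0,0,0],
    [100,0,0,0.3,0],
    [100,0,0,0.6,0],
    [100,0,0,0.8,0],
    [100,0,0,0.8,0],
    [100,0.5,0,0.8,0],
    [100,0.7,0.1,0.5,0],
    [100,0.7,0,0,0],
    [100,0,0,0,0],
  ],
)

```text
clock: 7.12
position: [0.56, -0.1133, 0.2392]
ee_rot: [-3.114, 0.41, -0.001]
force: [-0.2, -0.0, -0.4]
width: 0.998
gripper_force: 0.0
```

```bash
cat > look.py <<'E'
from h import *
import sys
st()
for n in ("wrist","top"):
    im,P=cloud(n);save(im,f"{n}_{sys.argv[1]}.png")
    c=im.reshape(-1,3).astype(int);wood=c[:,0]>c[:,2]+25
    q0=P.reshape(-1,3);m=np.isfinite(q0[:,2])&(abs(q0[:,0]-.61)<.1)&(abs(q0[:,1]+.11)<.075)&wood&(c[:,1]>.7*c[:,0]);q0=q0[m]
    for lo,hi in((.034,.048),(.073,.086),(.112,.126)):
        q=q0[(q0[:,2]>lo)&(q0[:,2]<hi)]
        if len(q)>20:print(n,lo,rect(q),np.median(q[:,2]).round(4))
    o=P.reshape(-1,3);o=o[(abs(o[:,0]-.444)<.04)&(abs(o[:,1]+.12)<.04)&(o[:,2]>.02)&(o[:,2]<.09)]
    if len(o)>20: print(n,"owl",rect(o),o[:,2].max())
E
python3 look.py 2
```

```text
t 7.12 p [ 0.56   -0.1133  0.2392] y-yaw -105.0 F [-0.2 -0.  -0.4] w 0.998 q7 -1.75
wrist 0.034 (array([619., -84.]), array([127., 160.]), 79.0, 4488) 0.0409
wrist 0.073 (array([ 612., -115.]), array([62., 62.]), 74.4, 978) 0.0806
wrist 0.112 (array([ 613., -115.]), array([53., 53.]), 74.6, 3213) 0.1209
wrist owl (array([ 454., -122.]), array([26., 29.]), 27.7, 210) 0.07161175234655479
top 0.034 (array([612., -98.]), array([ 51., 153.]), 86.6, 291) 0.0403
top 0.073 (array([642., -99.]), array([21., 14.]), 75.3, 32) 0.0801
top owl (array([ 448., -113.]), array([27., 40.]), 85.8, 172) 0.07371695080038543
```

View pics/wrist_2.png

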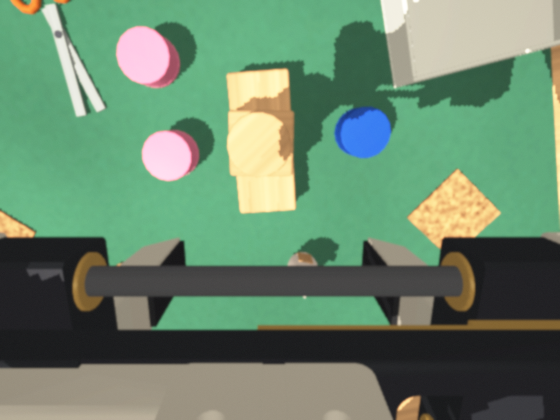

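The wrist view shows the owl standing at (300,262) and the round plinth on top of the pile at (260,145), which measures (613,-115) mm. I'll grip the plinth.

>>> apply_moves(
  commands=[
    [100,0.45,-0.03,0,0],
    [100,0.43,0,-0.4,0],
    [100,0,0,-0.5,0],
    [100,0,0,-0.6,0],
    [100,0,0,-0.6,0],
    [100,0,0,-0.35,0],
    [100,0,0,-0.1,0],
    [100,0,0,0,0],
    [0,0,0,0,0],
    [0,0,0,0,0],
    [0,0,0,0,0],
    [0,0,0,0,0],
  ],
  newtons=25,
)

```text
clock: 8.72
position: [0.6107, -0.1157, 0.0867]
ee_rot: [3.114, -0.412, 0.0]
force: [0.3, 0.7, 0.1]
width: 0.614
gripper_force: 0.0
```

>>> apply_moves(
  commands=[
    [0,0,0,0,0],
    [0,0,0,0,0],
    [0,0,0,0,0],
    [0,0,0,0,0],
  ],
)

```text
clock: 9.22
position: [0.6107, -0.1157, 0.0866]
ee_rot: [-3.114, 0.412, -0.0]
force: [-0.9, 0.7, 3.1]
width: 0.581
gripper_force: 25.0
```

>>> apply_moves(
  commands=[
    [0,0,0,0.3,0],
    [0,0,0,0.4,0],
    [0,-0.1,0.3,0.3,0],
    [0,-0.4,0.6,0,0],
    [0,-0.5,0.7,0,0],
    [0,-0.5,0.7,0,0],
    [0,-0.5,0.7,-0.3,0],
    [0,-0.36,0.55,-0.5,0],
    [0,0,0.13,-0.6,0],
    [0,0,0,-0.5,0],
    [0,0,0,-0.25,0],
    [0,0,0,0,0],
  ],
)

```text
clock: 10.72
position: [0.4684, 0.1054, 0.0173]
ee_rot: [3.114, -0.412, -0.002]
force: [0.4, -1.2, -0.3]
width: 0.583
gripper_force: 25.0
```

```bash
python3 -c "
from h import *
st()"
```

```text
t 10.72 p [0.4684 0.1054 0.0173] y-yaw -105.1 F [ 0.4 -1.2 -0.3] w 0.583 q7 -2.28
```

>>> apply_moves(
  commands=[
    [0,0,0,-0.06,0],
    [0,0,0,-0.035,0],
    [0,0,0,0,0],
    [0,0,0,0,0],
  ],
)

```text
clock: 11.22
position: [0.4692, 0.1051, 0.0121]
ee_rot: [-3.114, 0.413, -0.001]
force: [0.3, 0.2, -0.8]
width: 0.584
gripper_force: 25.0
```

>>> apply_moves(
  commands=[
    [0,0,0,-0.02,0],
    [0,0,0,0,0],
    [100,0,0,0,0],
    [100,0,0,0,0],
    [100,0,0,0,0],
    [100,0,0,0,0],
    [100,0,0,0.3,0],
    [100,0,0,0.8,0],
    [100,0,0,0.9,0],
    [100,0,-0.3,0.9,0],
    [100,0.3,-0.6,0.6,0],
    [100,0.3,-0.7,0.3,0],
  ],
)

```text
clock: 12.72
position: [0.5061, 0.0088, 0.2412]
ee_rot: [-3.114, 0.409, -0.006]
force: [0.3, 0.4, -0.3]
width: 1.0
gripper_force: 0.0
```

>>> apply_moves(
  commands=[
    [100,0.3,-0.7,0,0],
    [100,0.3,-0.7,0,0],
    [100,0.3,-0.6,0,0],
    [100,0,0,0,0],
  ],
)

```text
clock: 13.22
position: [0.5593, -0.1146, 0.2381]
ee_rot: [3.112, -0.42, -0.0]
force: [-0.2, 0.8, 0.5]
width: 1.002
gripper_force: 0.0
```

```bash
python3 look.py 3
```

```text
t 13.22 p [ 0.5593 -0.1146  0.2381] y-yaw -105.4 F [-0.2  0.8  0.5] w 1.002 q7 -1.74
wrist 0.034 (array([620., -84.]), array([128., 160.]), 79.0, 4494) 0.0409
wrist 0.073 (array([ 612., -115.]), array([62., 61.]), 74.6, 4233) 0.0808
wrist owl (array([ 455., -122.]), array([26., 28.]), 29.5, 218) 0.07167792814304932
top 0.034 (array([ 612., -104.]), array([ 48., 150.]), 79.9, 275) 0.0404
top 0.073 (array([640., -95.]), array([14., 21.]), 64.7, 34) 0.0804
top owl (array([ 448., -110.]), array([22., 40.]), 82.7, 135) 0.07394745874823849
```

View pics/wrist_3.png

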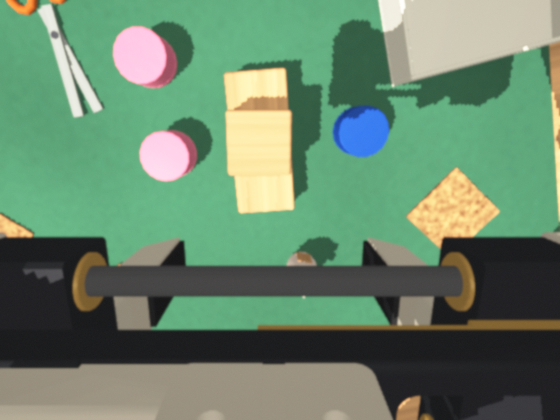

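The view shows the square plinth at (259,142), which measures (612,-115) mm, already aligned with the fingers. I'll grip it.

>>> apply_moves(
  commands=[
    [100,0.45,0,0,0],
    [100,0.43,0,-0.4,0],
    [100,0,0,-0.6,0],
    [100,0,0,-0.7,0],
    [100,0,0,-0.7,0],
    [100,0,0,-0.5,0],
    [100,0,0,-0.25,0],
    [100,0,0,-0.03,0],
    [0,0,0,0,0],
    [0,0,0,0,0],
    [0,0,0,0,0],
    [0,0,0,0,0],
  ],
  newtons=30,
)

```text
clock: 14.82
position: [0.6121, -0.1112, 0.0484]
ee_rot: [3.114, -0.413, 0.001]
force: [-0.6, -0.0, 4.6]
width: 0.673
gripper_force: 30.0
```

>>> apply_moves(
  commands=[
    [0,0,0,0,0],
    [0,0,0,0,0],
    [0,0,0,0,0],
  ],
)

```text
clock: 15.2
position: [0.6121, -0.1112, 0.0484]
ee_rot: [3.114, -0.413, 0.001]
force: [-2.0, -0.3, 6.5]
width: 0.671
gripper_force: 30.0
```

```bash
python3 -c "
from h import *
st()"
```

```text
t 15.2 p [ 0.6121 -0.1112  0.0484] y-yaw -105.1 F [-2.  -0.3  6.5] w 0.671 q7 -1.76
```

>>> apply_moves(
  commands=[
    [0,0,0,0.3,0],
    [0,0,0,0.5,0],
    [0,0,0,0.6,0],
    [0,0,0,0.6,0],
    [0,0,0,0,0],
    [0,0,0,0,0],
  ],
)

```text
clock: 15.95
position: [0.6114, -0.1107, 0.1678]
ee_rot: [-3.114, 0.412, 0.001]
force: [0.1, -0.2, -1.5]
width: 0.674
gripper_force: 30.0
```

```bash
cat > mat.py <<'E'
from h import *
import sys
cx,cy,r=map(float,sys.argv[2:5]); st()
im,P=cloud("wrist");save(im,f"wrist_{sys.argv[1]}.png");np.savez("w.npz",im=im,P=P)
c=im.astype(int);m=((c[...,0]>c[...,1]+15)&(np.hypot(P[...,0]-cx,P[...,1]-cy)<r)&(P[...,2]<.015)).astype(np.uint8)
m=cv2.morphologyEx(m,cv2.MORPH_OPEN,np.ones((3,3),np.uint8))>0
q=P[m];print(rect(q),q.mean(0).round(4))
E
python3 mat.py 4 .462 -.318 .075
```

```text
t 15.95 p [ 0.6114 -0.1107  0.1678] y-yaw -105.1 F [ 0.1 -0.2 -1.5] w 0.674 q7 -1.75
(array([ 497., -343.]), array([53., 17.]), 48.4, 479) [ 0.4992 -0.3371  0.0049]
```

View pics/wrist_4.png

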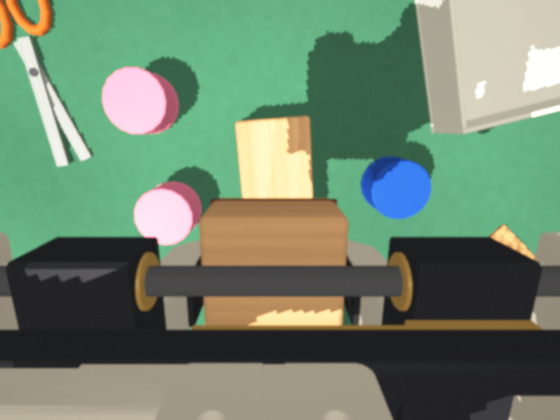

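The square plinth is held cleanly. The mat is mostly hidden behind the gripper at (510,240), so I'll use the top-camera position.

>>> apply_moves(
  commands=[
    [0,-0.2,-0.3,0,0.2],
    [0,-0.4,-0.6,0,0.28],
    [0,-0.5,-0.65,0,0.28],
    [0,-0.5,-0.65,0,0.28],
    [0,-0.5,-0.65,0,0.28],
    [0,-0.41,-0.52,0,0.28],
    [0,0,-0.1,-0.4,0.08],
    [0,0,0,-0.6,0],
    [0,0,0,-0.6,0],
    [0,0,0,-0.5,0],
    [0,0,0,-0.25,0],
    [0,0,0,0,0],
  ],
)

```text
clock: 17.5
position: [0.4604, -0.3185, 0.0257]
ee_rot: [-3.01, -0.893, 0.003]
force: [-0.2, -0.2, -1.4]
width: 0.672
gripper_force: 30.0
```

```bash
python3 -c "
from h import *
st()"
```

```text
t 17.5 p [ 0.4604 -0.3185  0.0257] y-yaw -56.9 F [-0.2 -0.2 -1.4] w 0.672 q7 -0.62
```

>>> apply_moves(
  commands=[
    [0,0,0,-0.12,0],
    [0,0,0,-0.07,0],
    [0,0,0,-0.02,0],
    [0,0,0,0,0],
  ],
)

```text
clock: 18.0
position: [0.4613, -0.3192, 0.0144]
ee_rot: [3.012, 0.893, 0.0]
force: [1.2, 0.4, -1.3]
width: 0.672
gripper_force: 30.0
```

>>> apply_moves(
  commands=[
    [0,0,0,-0.03,0],
    [0,0,0,0,0],
    [100,0,0,0,0],
    [100,0,0,0,0],
    [100,0,0,0,0],
    [100,0,0,0,0],
    [100,0,0,0.3,0],
    [100,0,0,0.8,0],
    [100,0,0,0.9,0],
    [100,0.2,0.5,0.9,-0.28],
    [100,0.3,0.6,0.6,-0.28],
    [100,0.3,0.7,0.2,-0.28],
  ],
)

```text
clock: 19.5
position: [0.5106, -0.2109, 0.2383]
ee_rot: [3.13, 0.236, 0.008]
force: [1.8, -1.1, 0.2]
width: 1.004
gripper_force: 0.0
```

>>> apply_moves(
  commands=[
    [100,0.3,0.7,0,-0.28],
    [100,0.3,0.6,0,-0.28],
    [100,0.2,0.3,0,-0.28],
    [100,0,0,0,0],
    [100,0,0,0,0],
  ],
)

```text
clock: 20.12
position: [0.5565, -0.1164, 0.2346]
ee_rot: [3.114, -0.409, 0.0]
force: [0.2, -1.0, -0.4]
width: 0.994
gripper_force: 0.0
```

```bash
python3 look.py 5
python3 - <<'E'
from h import *
im,P=cloud("top");c=im.astype(int)
wood=(c[...,0]>c[...,2]+25)
for n,(x,y,r) in dict(rnd=(.472,.106,.05),sq=(.462,-.318,.06)).items():
    q=P[(np.hypot(P[...,0]-x,P[...,1]-y)<r)&(P[...,2]>.035)&(P[...,2]<.055)];print(n,rect(q),np.median(q[:,2]))
E
```

```text
t 20.12 p [ 0.5565 -0.1164  0.2346] y-yaw -105.0 F [ 0.2 -1.  -0.4] w 0.994 q7 -1.75
wrist 0.034 (array([620., -84.]), array([128., 159.]), 78.9, 8572) 0.0409
wrist owl (array([ 455., -122.]), array([26., 28.]), 26.8, 231) 0.07112299870249983
top 0.034 (array([ 611., -105.]), array([ 57., 151.]), 82.8, 379) 0.0404
top owl (array([ 447., -115.]), array([31., 40.]), 85.9, 192) 0.07194758183127159
rnd (array([472., 106.]), array([50., 52.]), 0.9, 361) 0.04492160600793138
sq (array([ 464., -318.]), array([62., 61.]), 34.0, 406) 0.044154271535421175
```

View pics/wrist_5.png

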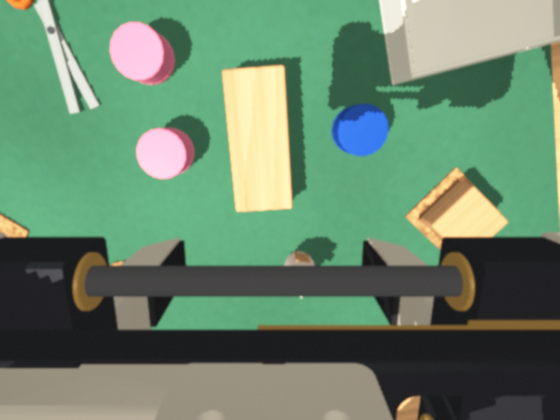

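View pics/top_5.png

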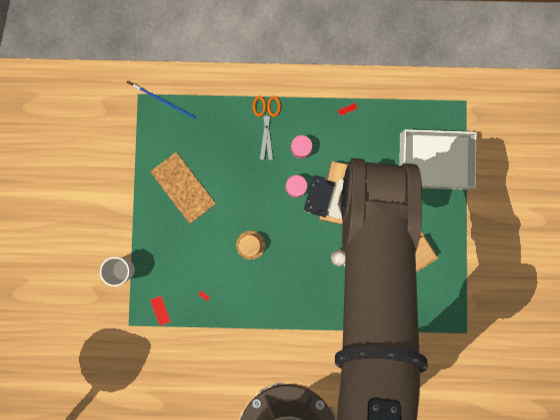

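The wrist view shows the long plinth alone, spanning pixels (223,66) to (292,212). The square plinth is on its mat at (460,215), the round one is centred on its mat, and the owl is upright. Next I measure the long plinth.

Run:
```python
from h import *
im,P=cloud("wrist")
m=((P[...,2]>.033)&(P[...,2]<.048)).astype(np.uint8);m[225:]=0
n,l,s,c=cv2.connectedComponentsWithStats(m)
print(rect(P[l==l[140,258]]))
```

```text
(array([ 609., -114.]), array([ 64., 150.]), 79.0, 8576)
```

>>> apply_moves(
  commands=[
    [100,0.45,0.03,0,0.14],
    [100,0.43,0,-0.4,0],
    [100,0,0,-0.7,0],
    [100,0,0,-0.8,0],
    [100,0,0,-0.7,0],
    [100,0,0,-0.5,0],
    [100,0,0,-0.3,0],
    [100,0,0,-0.2,0],
    [100,0,0,-0.13,0],
    [100,0,0,0,0],
  ],
  newtons=50,
)

```text
clock: 21.58
position: [0.61, -0.1135, 0.0103]
ee_rot: [3.127, -0.303, 0.0]
force: [0.1, -0.7, 0.5]
width: 1.002
gripper_force: 0.0
```

>>> apply_moves(
  commands=[
    [100,0,0,-0.06,0],
    [0,0,0,0,0],
    [0,0,0,0,0],
    [0,0,0,0,0],
    [0,0,0,0,0],
    [0,0,0,0,0],
    [0,0,0,0,0],
    [0,0,0,0,0],
  ],
)

```text
clock: 22.58
position: [0.61, -0.1136, 0.0068]
ee_rot: [3.127, -0.303, 0.0]
force: [-1.8, -2.1, 4.7]
width: 0.692
gripper_force: 50.0
```

```bash
python3 -c "
from h import *
st()"
```

```text
t 22.57 p [ 0.61   -0.1136  0.0068] y-yaw -101.1 F [-1.8 -2.1  4.7] w 0.692 q7 -1.74
```

>>> apply_moves(
  commands=[
    [0,0,0,0.2,0],
    [0,0,0,0.4,0],
    [0,0,0,0.5,0],
    [0,0,0.2,0.4,0],
    [0,0,0.5,0,0.15],
    [0,0,0.7,0,0.2],
    [0,0,0.8,0,0.2],
    [0,0.1,0.8,0,0.2],
    [0,0,0.8,0,0.2],
    [0,0,0.8,0,0.2],
    [0,0,0.8,0,0.2],
    [0,0,0.7,0,0.2],
  ],
)

```text
clock: 24.08
position: [0.6136, 0.2566, 0.0952]
ee_rot: [-3.004, -0.914, 0.003]
force: [0.4, -0.3, -2.9]
width: 0.696
gripper_force: 50.0
```

>>> apply_moves(
  commands=[
    [0,0,0.4,0,0.19],
    [0,0,0.13,0,0],
    [0,0,0,0,0],
    [0,0,0,0,0],
  ],
)

```text
clock: 24.58
position: [0.616, 0.2826, 0.0962]
ee_rot: [2.963, 1.039, -0.001]
force: [0.7, -0.1, -3.0]
width: 0.697
gripper_force: 50.0
```

```bash
python3 -c "
from h import *
st()
im,P=cloud('side');save(im,'side6.png')"
```

```text
t 24.57 p [0.616  0.2826 0.0962] y-yaw -51.4 F [ 0.7 -0.1 -3. ] w 0.697 q7 -1.6
```

View pics/side6.png

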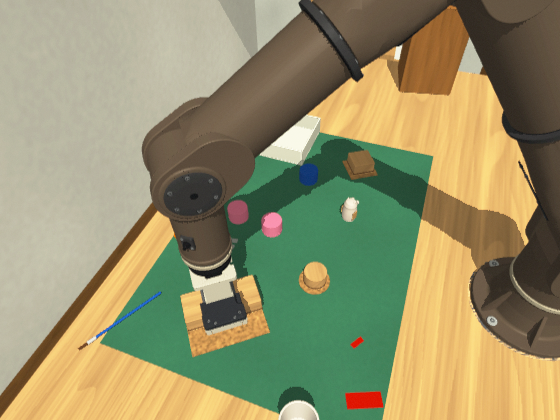

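The side view shows the long plinth above its mat at (222,315), aligned with it. I'll lower it.

>>> apply_moves(
  commands=[
    [0,0,0.02,-0.3,0],
    [0,0,0,-0.4,0],
    [0,0,0,-0.35,0],
    [0,0,0,-0.2,0],
    [0,0,0,-0.08,0],
    [0,0,0,-0.04,0],
    [0,0,0,0,0],
    [0,0,0,0,0],
  ],
)

```text
clock: 25.62
position: [0.6163, 0.2858, 0.0151]
ee_rot: [-2.963, -1.043, -0.002]
force: [-0.2, -0.2, -3.1]
width: 0.695
gripper_force: 50.0
```

>>> apply_moves(
  commands=[
    [0,0,0,-0.04,0],
    [0,0,0,-0.02,0],
    [0,0,0,0,0],
    [0,0,0,0,0],
  ],
)

```text
clock: 26.12
position: [0.6159, 0.2855, 0.0108]
ee_rot: [2.963, 1.043, 0.0]
force: [-0.2, -0.2, -1.9]
width: 0.694
gripper_force: 50.0
```

>>> apply_moves(
  commands=[
    [100,0,0,0,0],
    [100,0,0,0,0],
    [100,0,0,0,0],
    [100,0,0,0,0],
    [100,0,0,0.3,0],
    [100,0,0,0.7,0],
    [100,0,-0.2,0.8,0],
    [100,0,-0.7,0.8,0],
    [100,0,-0.8,0.6,0],
    [100,-0.4,-0.8,0,0],
    [100,-0.4,-0.8,0,0],
    [100,-0.4,-0.8,0,0],
  ],
)

```text
clock: 27.62
position: [0.5433, 0.0389, 0.2033]
ee_rot: [2.963, 1.043, 0.003]
force: [-0.5, -0.5, -0.2]
width: 0.998
gripper_force: 0.0
```

>>> apply_moves(
  commands=[
    [100,-0.5,-0.8,0,0],
    [100,-0.5,-0.8,0,0],
    [100,-0.5,-0.7,0,0],
    [100,-0.6,-0.7,0,0],
    [100,-0.3,-0.1,0,0],
    [100,0,0,0,0],
  ],
)

```text
clock: 28.38
position: [0.3993, -0.1458, 0.2028]
ee_rot: [2.963, 1.04, 0.001]
force: [0.2, 0.2, 0.6]
width: 1.0
gripper_force: 0.0
```

Run:
```python
from h import *
st()
im,P=cloud("top");save(im,"top7.png")
q=P[(np.hypot(P[...,0]-.616,P[...,1]-.285)<.1)&(P[...,2]>.036)&(P[...,2]<.055)];print("long",rect(q),np.median(q[:,2]))
for n in("wrist","side"):
    im,P=cloud(n);save(im,n+"7.png")
    q=P[(np.hypot(P[...,0]-.444,P[...,1]+.12)<.035)&(P[...,2]>.012)&(P[...,2]<.08)]
    if len(q)>20:print(n,rect(q),q[:,2].max(), q.min(0).round(3),q.max(0).round(3))
```

```text
t 28.38 p [ 0.3993 -0.1458  0.2028] y-yaw -51.3 F [0.2 0.2 0.6] w 1.0 q7 -0.73
long (array([617., 286.]), array([151.,  64.]), 38.7, 1523) 0.04518101785318884
wrist (array([ 445., -121.]), array([42., 40.]), 63.4, 1391) 0.07269703608981046 [ 0.425 -0.142  0.013] [ 0.468 -0.101  0.073]
side (array([ 445., -118.]), array([39., 42.]), 65.1, 291) 0.06806500724241948 [ 0.424 -0.137  0.012] [ 0.467 -0.098  0.068]
```

View pics/wrist7.png

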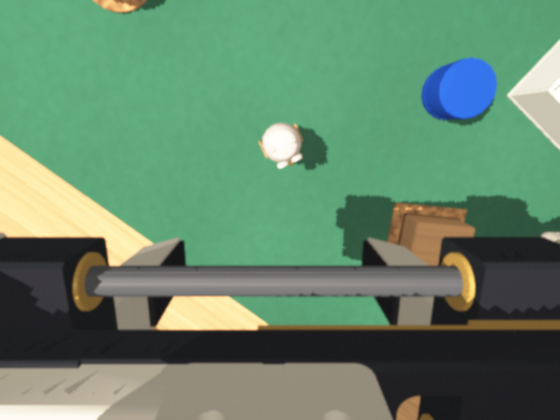

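The wrist view shows the owl upright at (282,145), which measures (445,-120) mm. The long plinth is within 1 mm of its mat's centre. I'll fetch the owl.

>>> apply_moves(
  commands=[
    [100,0.4,0.23,0,0],
    [100,0.36,0.2,0,0],
    [100,0,0,-0.4,0],
    [100,0,0,-0.6,0],
    [100,0,0,-0.7,0],
    [100,0,0,-0.7,0],
    [100,0,0,-0.45,0],
    [100,0,0,-0.25,0],
    [100,0,0,-0.1,0],
    [100,0,0,0,0],
    [0,0,0,0,0],
    [0,0,0,0,0],
  ],
  newtons=12,
)

```text
clock: 30.02
position: [0.446, -0.12, 0.0106]
ee_rot: [2.963, 1.042, 0.002]
force: [0.5, 0.4, 0.1]
width: 0.831
gripper_force: 0.0
```

>>> apply_moves(
  commands=[
    [0,0,0,0,0],
    [0,0,0,0,0],
    [0,0,0,0,0],
    [0,0,0,0,0],
    [0,0,0,0,0],
    [0,0,0,0,0],
    [0,0,0,0,0],
  ],
)

```text
clock: 30.9
position: [0.4455, -0.1199, 0.0099]
ee_rot: [2.963, 1.043, -0.0]
force: [0.5, -0.2, 0.7]
width: 0.425
gripper_force: 12.0
```

>>> apply_moves(
  commands=[
    [0,0,0,0.3,0],
    [0,0,0,0.6,0],
    [0,0,0.1,0.7,0],
    [0,0.1,0.4,0.4,0],
    [0,0.3,0.7,0,0],
    [0,0.35,0.8,0,0],
    [0,0.35,0.8,0,0],
    [0,0.35,0.8,0,0],
    [0,0.35,0.8,0,0],
    [0,0.35,0.8,0,0],
    [0,0.35,0.8,0,0],
    [0,0.34,0.5,0,0],
  ],
)

```text
clock: 32.4
position: [0.6156, 0.2734, 0.1295]
ee_rot: [-2.961, -1.046, 0.001]
force: [-0.8, 0.3, -1.0]
width: 0.42
gripper_force: 12.0
```

>>> apply_moves(
  commands=[
    [0,0,0.25,0,0],
    [0,0,0,-0.3,0],
    [0,0,0,-0.4,0],
    [0,0,0,-0.3,0],
    [0,0,0,-0.15,0],
    [0,0,0,0,0],
    [0,0,0,0,0],
  ],
)

```text
clock: 33.28
position: [0.6164, 0.2853, 0.0616]
ee_rot: [-2.963, -1.042, -0.002]
force: [0.7, 0.8, 0.0]
width: 0.42
gripper_force: 12.0
```

>>> apply_moves(
  commands=[
    [0,0,0,-0.06,0],
    [0,0,0,-0.05,0],
    [0,0,0,0,0],
    [0,0,0,0,0],
  ],
)

```text
clock: 33.78
position: [0.6159, 0.2852, 0.0542]
ee_rot: [2.963, 1.043, -0.0]
force: [0.8, -0.1, 0.0]
width: 0.419
gripper_force: 12.0
```

Contact height reached, so I release the owl and retreat.

>>> apply_moves(
  commands=[
    [100,0,0,0,0],
    [100,0,0,0,0],
    [100,0,0,0,0],
    [100,0,0,0,0],
    [100,0,0,0,0],
    [100,0,0,0.2,0],
    [100,0,0,0.5,0],
    [100,0,0,0.8,0],
    [100,0,0,0.8,0],
    [100,0,-0.6,0.3,0],
    [100,-0.3,-0.8,0,0],
    [100,-0.3,-0.8,0,0],
  ],
)

```text
clock: 35.28
position: [0.5796, 0.152, 0.2114]
ee_rot: [2.963, 1.043, 0.003]
force: [0.2, 0.5, -0.2]
width: 1.0
gripper_force: 0.0
```

>>> apply_moves(
  commands=[
    [100,-0.3,-0.8,0,0],
    [100,-0.3,-0.8,0,0],
    [100,0,-0.8,0,0],
    [100,0,-0.8,0,0],
    [100,0,0,0,0],
  ],
)

```text
clock: 35.9
position: [0.5438, -0.0438, 0.2111]
ee_rot: [2.965, 1.032, 0.0]
force: [0.3, 0.7, -0.1]
width: 1.004
gripper_force: 0.0
```

Run:
```python
from h import *
st()
for n in("top","side"):
    im,P=cloud(n);save(im,n+"8.png")
    for k,(x,y,r,lo,hi) in dict(long=(.616,.285,.1,.036,.055),owl=(.616,.285,.05,.06,.13),rnd=(.472,.106,.05,.036,.055),sq=(.462,-.318,.06,.036,.055)).items():
        q=P[(np.hypot(P[...,0]-x,P[...,1]-y)<r)&(P[...,2]>lo)&(P[...,2]<hi)]
        if len(q)>10:print(n,k,rect(q),np.median(q[:,2]).round(3),q[:,2].max().round(3))
```

```text
t 35.9 p [ 0.5438 -0.0438  0.2111] y-yaw -51.6 F [ 0.3  0.7 -0.1] w 1.004 q7 -1.04
top long (array([616., 286.]), array([151.,  65.]), 38.7, 1278) 0.045 0.054
top owl (array([616., 284.]), array([38., 40.]), 63.7, 237) 0.103 0.114
top rnd (array([472., 106.]), array([50., 53.]), 1.1, 363) 0.045 0.053
top sq (array([ 463., -317.]), array([63., 63.]), 32.4, 630) 0.044 0.052
side long (array([614., 286.]), array([149.,  66.]), 38.7, 1701) 0.043 0.054
side owl (array([611., 287.]), array([39., 33.]), 64.1, 415) 0.097 0.114
side rnd (array([470., 106.]), array([51., 53.]), 17.1, 387) 0.043 0.046
side sq (array([ 461., -317.]), array([63., 64.]), 33.6, 332) 0.043 0.049
```

View pics/side8.png

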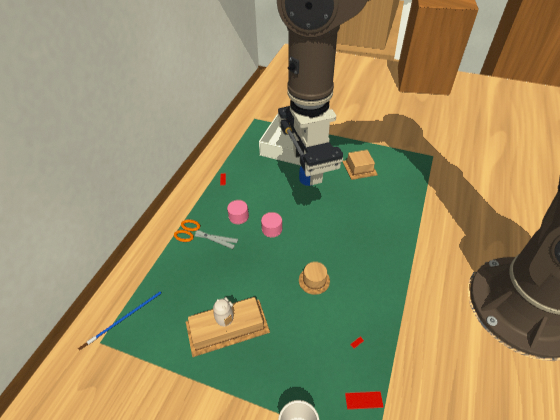

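The side view shows all three plinths on their mats and the owl upright on the long one at (222,312). The cup, tub and scissors have not moved, so I hand in.

```bash
python3 -c "
from cell import arm
print(arm.sign_off())"
```

```text
the job is handed in; nothing more can be done
None
```

The job is handed in at about 36 s: all three plinths measured within about 2 mm of their mat centres and lined up, the owl stands upright on the middle of the long plinth, and the cup, tub and scissors look unmoved.

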